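Load a plaster vibrator with quadrant casts, set its dial and engage the drive

ROBOT

A 6-joint arm with a two-finger parallel gripper is mounted at the origin on the work surface. World frame = base frame: x ahead of the robot, y to its left, z up, the work surface at z = 0. Lengths are in mm, angles in rad, forces in N, time in s.
With the tool pointing down it reaches from about 275 to 825 mm from the base axis. Payload 4.9 kg.
Tool frame: the origin (TCP) lies at the very end of the fingers, on their centre line; the grasp point (between the pads) lies 19 mm behind it; z points along the fingers, y is the line along which they close (so a half turn about z gives the same grasp; the last joint's range is limited). The gripper opens to 85 mm and grips with 20 to 120 N. Pads are 22 mm wide; open, the fingers measure 114 mm over their backs; the gripper's body (76 mm by 85 mm) begins 54 mm behind the grasp point. The pads swing forward as they close: fully open they stand 13 mm farther back than shut.
Start: joints at [1.198, 0.326, -0.193, 1.052, 0, 1.437], TCP at [130.088, 534.411, 231.281] pointing down, gripper open.
Joint ranges: [-2.65, 2.65], [-0.97, 1.79], [-1.3, 1.35], [-1.93, 2.1], [-1.47, 1.37], [-3.14, 3.14]. Speed limits (rad/s): [2.57, 2.57, 3.14, 3.14, 3.14, 3.14].

INTERFACE

Orientations are given as [roll, pitch, yaw] about the fixed x, y, z axes, in that order (R = Rz(yaw) Ry(pitch) Rx(roll)).
In Python, from bench import bot, solve_ik, imaging gives the robot as it stands. Calls block until the motion is done:
- bot.move_ptp(position, orientation): joint-space move of the TCP to a pose.
- bot.movel(position, rot=None, max_speed=150, threshold=None): straight line of the TCP; rot=None keeps the orientation; max_speed is the mean speed in mm/s. With threshold (N) it stops when the force on the tool has changed by that much, and returns True; else False.
- bot.move_j(angles): joint-space move.
- bot.grip(opening, effort=None): opening from 0.0 (shut) to 1.0 (fully open); effort is the grip in N (None keeps the last); returns when the fingers have stopped.
- bot.dwell(seconds).
- solve_ik(position, orientation): joint angles nearest the present ones, or None.
- bot.get_state(): the state.
- imaging.capture(name): name is "scene" or "top"; returns the picture (480x640x3 uint8, blue, green, red); there is no depth.
- imaging.camera_model(name): a dict with "K" (3x3 intrinsics, pixels), "position" and "rotation" of the camera in the world. Camera axes: x right, y up, looking along -z (the intrinsics and any distortion apply to the point x, -y, -z); pixel columns grow to the right and rows downward; lengths in mm; the calibration is good to about 2 mm. A picture is of the moment at which its call begins. camera_model takes no time and is no camera call.
A pose or a line that the arm cannot do raises bot.IKError and nothing moves.
- bot.sign_off(): hands the job in; it is judged then, once.
The state is a dict: "t": time; "qpos": joint angles; "joint_velocities": joint speeds; "effort": joint torques, N m; "tcp_pos": TCP position; "orientation": TCP orientation; "contact_force": force on the tool from outside, world axes, zero at the start; "wrist_torque": the same for the moment, N m; "opening": opening from 0.0 (shut) to 1.0 (fully open); "gripper_force": force on a finger pad.
Only numpy, scipy, OpenCV 4.12 (cv2) and the standard library are available. Lean on these libraries where they do the work, as an engineer would, in place of code of your own. Each camera call takes 0.05 s, during which the arm holds its last target. There are 200 camera calls.

TASK

Get the plaster vibrator ready and start it: stand every quadrant cast that lies about on the bench in a bay of the vibrator's tray, one to a bay, flat on the bay floor with the teeth up, and turn the dial until its pointer lines up with the white index mark on the ring around it. Only when all of that is done, press the sprung drive lever down until it snaps over its detent and stays down by itself. Leave the full-arch models, the spirit lamp and the small pot where they are.

Things in the scene. Friction and masses are not known exactly. Their poses are not given: they have to be found in the camera images.
- cast1: quadrant cast of white plaster, loose, 60 g: flat-sided base 48 long (its x) by 28 wide (its y) by 22 high, on it a gum ridge 44 x 16 and a row of five teeth, 34 high in all. Origin at the centre of the underside, z up. Three to five of the five casts are there, upright at any yaw. Its length goes along a bay's 60 mm side, facing either way.
- cast2: quadrant cast of white plaster, loose, 60 g: flat-sided base 48 long (its x) by 28 wide (its y) by 22 high, on it a gum ridge 44 x 16 and a row of five teeth, 34 high in all. Origin at the centre of the underside, z up. Three to five of the five casts are there, upright at any yaw. Its length goes along a bay's 60 mm side, facing either way.
- cast3: quadrant cast of white plaster, loose, 60 g: flat-sided base 48 long (its x) by 28 wide (its y) by 22 high, on it a gum ridge 44 x 16 and a row of five teeth, 34 high in all. Origin at the centre of the underside, z up. Three to five of the five casts are there, upright at any yaw. Its length goes along a bay's 60 mm side, facing either way.
- cast4: quadrant cast of white plaster, loose, 60 g: flat-sided base 48 long (its x) by 28 wide (its y) by 22 high, on it a gum ridge 44 x 16 and a row of five teeth, 34 high in all. Origin at the centre of the underside, z up. Three to five of the five casts are there, upright at any yaw. Its length goes along a bay's 60 mm side, facing either way.
- cast5: quadrant cast of white plaster, loose, 60 g: flat-sided base 48 long (its x) by 28 wide (its y) by 22 high, on it a gum ridge 44 x 16 and a row of five teeth, 34 high in all. Origin at the centre of the underside, z up. Three to five of the five casts are there, upright at any yaw. Its length goes along a bay's 60 mm side, facing either way.
- vibrator: the plaster vibrator, fixed: a grey slab 200 (its x) by 336 (its y) by 12 high; along its front (-x) side a row of five bays, behind it (x from -20 to +100) a white housing 50 high with dial and lever on top. Origin at the centre of the slab's underside on the bench; x points away from the robot within 0.15 rad.
- bay0 (a point): centre of the floor of bay 0 (counted from the vibrator's -y end to +y), 12 above the bench, axes as the vibrator's. A bay is 42 (x) by 60 (y) inside, between 4 mm thick walls that stand 7 above its floor; pitch 64 along y. The white housing begins 55 behind the bay centres (+x)
- bay1 (a point): centre of the floor of bay 1 (counted from the vibrator's -y end to +y), 12 above the bench, axes as the vibrator's. A bay is 42 (x) by 60 (y) inside, between 4 mm thick walls that stand 7 above its floor; pitch 64 along y. The white housing begins 55 behind the bay centres (+x)
- bay2 (a point): centre of the floor of bay 2 (counted from the vibrator's -y end to +y), 12 above the bench, axes as the vibrator's. A bay is 42 (x) by 60 (y) inside, between 4 mm thick walls that stand 7 above its floor; pitch 64 along y. The white housing begins 55 behind the bay centres (+x)
- bay3 (a point): centre of the floor of bay 3 (counted from the vibrator's -y end to +y), 12 above the bench, axes as the vibrator's. A bay is 42 (x) by 60 (y) inside, between 4 mm thick walls that stand 7 above its floor; pitch 64 along y. The white housing begins 55 behind the bay centres (+x)
- bay4 (a point): centre of the floor of bay 4 (counted from the vibrator's -y end to +y), 12 above the bench, axes as the vibrator's. A bay is 42 (x) by 60 (y) inside, between 4 mm thick walls that stand 7 above its floor; pitch 64 along y. The white housing begins 55 behind the bay centres (+x)
- dial (a joint): angle of the dial, 0 to 4.6 rad, grows clockwise seen from above, with light friction; it stays where it is left and may be turned either way. It starts 0.9 to 3.9 rad short of (anticlockwise from) the index mark.
- dial_grip (a point): point on the dial's upright axis at grip height, 9 below the top of its bar. Black dial: disc 58 diameter, 8 high, on it a grip bar 48 long, 14 wide, 32 high. The frame turns with the dial: -x points along the bar to the pointer end (white line, small nose). Axis at x +40, y -90 in the vibrator's frame.
- pointer (a point): point 40 from the dial's axis in the direction the pointer shows; turns with the dial.
- index_mark (a point): point 40 from the dial's axis in the direction of the white T-shaped index mark on the dark grey ring (100 diameter, fixed) around the dial. Pointer lined up: the two points coincide seen from above.
- lever (a joint): angle of the drive lever, 0 raised (where it starts) to 0.72 rad level, fully down. A spring pushes it up with about 4 to 7 N at the pad; past 0.50 rad it snaps over and is drawn to 0.72, where the detent holds it (against some 5 N).
- lever_pad (a point): middle of the upper face of the black pad (30 across, 34 along the lever, 14 thick) at the free end of the drive lever, 115 from its hinge; moves with the lever. At 0.72 rad it is 7 above the hinge and 115 to its +y side.
- lever_hinge (a point): the lever's hinge, 80 above the bench, fixed; its axis is the vibrator's x, and the lever points from it to the vibrator's +y.
- arch_a: full-arch model, white plaster horseshoe 62 x 61 x 27, loose, right of the vibrator: leave it alone. Origin at the centre of its underside.
- arch_b: a second full-arch model like it, on the robot's right, nearer to it: leave it alone.
- spirit_lamp: glass spirit lamp, 72 diameter, 64 high, on the robot's left: leave it alone. Origin at the centre of its underside.
- pot: small white pot, 38 diameter, 34 high, on the bench ahead of the robot between it and the vibrator: leave it alone. Origin at the centre of its underside.

How it is judged (in metres and radians):
On the way, in this order (a step that is already met when the one before it is completed fails the run):
1. every cast stands flat in a bay and the dial's pointer is at the index mark, the lever still being up (x of cast1 in the frame of bay2 between -0.012 and 0.012 m and y of cast1 in the frame of bay2 between -0.142 and 0.142 m and z of cast1 in the frame of bay2 between -0.004 and 0.004 m and angle between each of cast1, cast2, cast3, cast4, cast5's own z axis and vertical below 0.12 rad and linear speed of each of cast1, cast2, cast3, cast4, cast5 below 0.03 m/s and x of cast2 in the frame of bay2 between -0.012 and 0.012 m and y of cast2 in the frame of bay2 between -0.142 and 0.142 m and z of cast2 in the frame of bay2 between -0.004 and 0.004 m and x of cast3 in the frame of bay2 between -0.012 and 0.012 m and y of cast3 in the frame of bay2 between -0.142 and 0.142 m and z of cast3 in the frame of bay2 between -0.004 and 0.004 m and x of cast4 in the frame of bay2 between -0.012 and 0.012 m and y of cast4 in the frame of bay2 between -0.142 and 0.142 m and z of cast4 in the frame of bay2 between -0.004 and 0.004 m and x of cast5 in the frame of bay2 between -0.012 and 0.012 m and y of cast5 in the frame of bay2 between -0.142 and 0.142 m and z of cast5 in the frame of bay2 between -0.004 and 0.004 m and horizontal distance between pointer and index_mark below 0.0045 m and value of joint lever below 0.3 rad), for 0.2 s.
2. the drive lever is pressed down over its detent (value of joint lever above 0.66 rad), for 0.3 s.
At the end, for the whole second after the job is handed in: Every cast present stands released, upright (0.12 rad) and at rest in a bay: underside within 4 mm of the floor height, so not across a wall, and origin within 12 mm of the row's middle line; pointer within 4.5 mm (about 6 degrees) of the index mark; lever past 0.66 rad and staying (x of cast1 in the frame of bay2 between -0.012 and 0.012 m and y of cast1 in the frame of bay2 between -0.142 and 0.142 m and z of cast1 in the frame of bay2 between -0.004 and 0.004 m and angle between each of cast1, cast2, cast3, cast4, cast5's own z axis and vertical below 0.12 rad and linear speed of each of cast1, cast2, cast3, cast4, cast5 below 0.03 m/s and x of cast2 in the frame of bay2 between -0.012 and 0.012 m and y of cast2 in the frame of bay2 between -0.142 and 0.142 m and z of cast2 in the frame of bay2 between -0.004 and 0.004 m and x of cast3 in the frame of bay2 between -0.012 and 0.012 m and y of cast3 in the frame of bay2 between -0.142 and 0.142 m and z of cast3 in the frame of bay2 between -0.004 and 0.004 m and x of cast4 in the frame of bay2 between -0.012 and 0.012 m and y of cast4 in the frame of bay2 between -0.142 and 0.142 m and z of cast4 in the frame of bay2 between -0.004 and 0.004 m and x of cast5 in the frame of bay2 between -0.012 and 0.012 m and y of cast5 in the frame of bay2 between -0.142 and 0.142 m and z of cast5 in the frame of bay2 between -0.004 and 0.004 m and horizontal distance between pointer and index_mark below 0.0045 m and value of joint lever above 0.66 rad and velocity of joint lever below 0.05 rad/s); the robot touches nothing.
It fails at once if the full-arch model right of the vibrator is pushed more than 40 mm or tipped over (distance of arch_a from where it was at the start of the episode above 0.04 m or angle between arch_a's own z axis and vertical above 0.5 rad).
It fails at once if the full-arch model nearer to the robot is pushed more than 40 mm or tipped over (distance of arch_b from where it was at the start of the episode above 0.04 m or angle between arch_b's own z axis and vertical above 0.5 rad).
It fails at once if the spirit lamp is pushed more than 40 mm or tipped over (distance of spirit_lamp from where it was at the start of the episode above 0.04 m or angle between spirit_lamp's own z axis and vertical above 0.5 rad).
It fails at once if the small white pot is pushed more than 40 mm or tipped over (distance of pot from where it was at the start of the episode above 0.04 m or angle between pot's own z axis and vertical above 0.5 rad).
Of cast1, cast2, cast3, cast4, cast5 only 3 to 5 are there at a start; the rules pass over those that are not, and their reading is None.
At some moment in a run one of cast1, cast2, cast3, cast4, cast5 may be knocked a few centimetres aside while the robot is not near it.
It also fails if it takes over 210 s, if anything falls off the work surface, if the arm or the gripper's body presses on something with over 40 N, if the wrist force passes 120 N, or if a joint passes its speed limit or range.

## Working session

There is one attempt and no reset: what is moved stays moved. The work goes in short steps, each a Python script; the robot and the scene stay as the last script left them, time stands still between calls to the robot, and variables do not carry over. Pictures are saved under pics/ and viewed, at most 14 in all, crops included, and the job is handed in when it is done.

```bash
ls; mkdir -p pics; python3 - <<'E'
from bench import bot, imaging
import cv2
for n in("scene","top"):
    cv2.imwrite(f"pics/{n}0.png",imaging.capture(n)); m=imaging.camera_model(n); print(n,m)
print(bot.get_state())
E
```

```text
pics
scene {'K': array([[499.13771138,   0.        , 328.25702214],
       [  0.        , 499.13771138, 231.92912705],
       [  0.        ,   0.        ,   1.        ]]), 'position': array([1197.51417159,  697.88361733,  702.23971062]), 'rotation': array([ 1.03524952, -0.00262412,  2.39827847])}
top {'K': array([[563.52020576,   0.        , 321.32345005],
       [  0.        , 563.52020576, 240.82798   ],
       [  0.        ,   0.        ,   1.        ]]), 'position': array([ 388.10388341,   -9.25995698, 1095.47508633]), 'rotation': array([ 0.16401082, -0.01416814, -1.58674755])}
{'t': 0.1, 'qpos': array([ 1.19782772e+00,  3.26852988e-01, -1.93494477e-01,  1.05197069e+00,
        1.60576908e-05,  1.43659501e+00]), 'joint_velocities': array([-0.00104853,  0.00123096,  0.00385658, -0.00043794,  0.00093872,
       -0.00186151]), 'effort': array([-7.80808523e-05, -4.44240546e+01,  2.63038194e+01,  7.86055491e-03,
       -2.05190981e-04, -1.94896523e-05]), 'tcp_pos': array([129.87410801, 533.91865412, 230.58523338]), 'orientation': array([-3.14008666e+00, -2.19532237e-04,  2.90282519e+00]), 'contact_force': array([ 0.5381947 , -0.44509628,  0.71770705]), 'wrist_torque': array([-0.0065427 , -0.02111878, -0.02277917]), 'gripper_force': 0.0, 'opening': 1.0011217669965025}
```

View pics/top0.png

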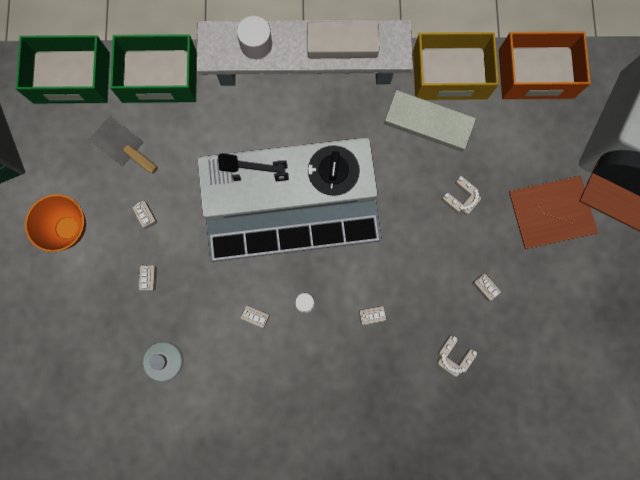

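View pics/scene0.png

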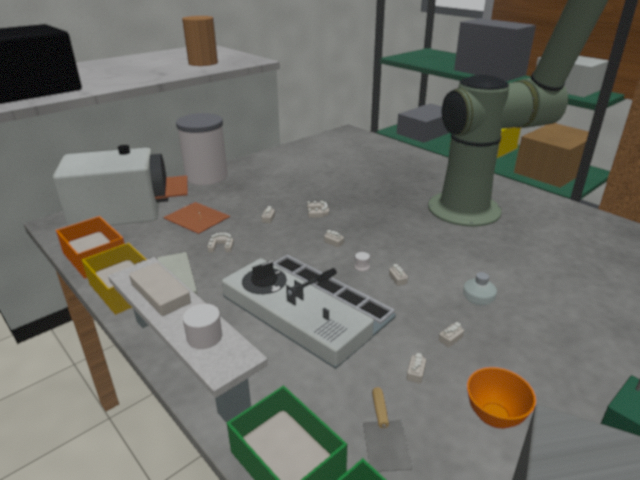

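```bash
cat > h.py <<'E'
import numpy as np, cv2
from scipy.spatial.transform import Rotation as R
from bench import bot, imaging, solve_ik
def ray(n,uv):
    m=imaging.camera_model(n); uv=np.atleast_2d(uv).astype(float); K=m["K"]
    d=np.c_[(uv[:,0]-K[0,2])/K[0,0],-(uv[:,1]-K[1,2])/K[1,1],-np.ones(len(uv))]
    return m["position"], R.from_euler("xyz",m["rotation"]).apply(d)
def plane(n,uv,z):
    p,d=ray(n,uv); return p+d*((z-p[2])/d[:,2])[:,None]
def proj(n,P):
    m=imaging.camera_model(n); K=m["K"]
    c=R.from_euler("xyz",m["rotation"]).inv().apply(np.atleast_2d(P)-m["position"])
    return np.c_[K[0,2]-K[0,0]*c[:,0]/c[:,2], K[1,2]+K[1,1]*c[:,1]/c[:,2]]
def tri(uv1,uv2):  # top pixel, scene pixel -> midpoint, miss
    p,d=ray("top",uv1); q,e=ray("scene",uv2); d=d[0];e=e[0]
    s,t=np.linalg.lstsq(np.c_[d,-e],q-p,rcond=None)[0]
    a,b=p+s*d,q+t*e; return (a+b)/2,np.linalg.norm(a-b)
def blobs(mask,lo,hi):
    out=[]
    for c in cv2.findContours(mask.astype(np.uint8),cv2.RETR_EXTERNAL,cv2.CHAIN_APPROX_NONE)[0]:
        m=cv2.moments(c)
        if lo<m["m00"]<hi: out.append((m["m10"]/m["m00"],m["m01"]/m["m00"],m["m00"],c))
    return out
def white(im,v=150,s=45):
    h=cv2.cvtColor(im,cv2.COLOR_BGR2HSV); return (h[...,2]>v)&(h[...,1]<s)
def casts(im=None):
    """loose white blobs in the top view of a cast's size: x, y, yaw of long axis, w, l (mm)"""
    if im is None: im=imaging.capture("top")
    out=[]
    for u,v,a,c in blobs(white(im),80,900):
        P=plane("top",c[:,0,:],11.)[:,:2].astype(np.float32)
        (x,y),(w,h),ang=cv2.minAreaRect(P)
        ang=np.radians(ang)+(np.pi/2 if h>w else 0)
        out.append((u,v,x,y,(ang+np.pi/2)%np.pi-np.pi/2,min(w,h),max(w,h)))
    return out
E
python3 - <<'E'
from h import *
np.set_printoptions(precision=2,suppress=True)
t=cv2.imread("pics/top0.png"); s=cv2.imread("pics/scene0.png")
for c in casts(t): print(np.array(c))
print("bays")
for b in blobs((t.max(2)<40),200,2000): print(b[:3], plane("top",b[:2],15.5)[0])
print("scene white")
for b in blobs(white(s,140),30,600): print(np.array(b[:3]))
print("scene dark")
for b in blobs(s.max(2)<40,40,2000): print(np.array(b[:3]))
a=cv2.resize(t[120:270,190:390],(800,600),interpolation=cv2.INTER_CUBIC)
cv2.imwrite("pics/tc.png",a)
cv2.imwrite("pics/sc.png",cv2.resize(s[240:365,215:400],None,fx=4.2,fy=4.2,interpolation=cv2.INTER_CUBIC))
E
```

```text
[ 454.56  358.65  341.64 -278.29   -0.64   59.11   60.32]
[ 372.68  315.09  422.55 -122.99   -1.4    26.37   46.32]
[253.75 316.18 423.37 102.76   1.16  25.9   46.63]
[304.2  302.21 449.05   6.65  -0.01  32.61  34.34]
[ 487.95  287.23  473.08 -347.18    0.68   25.94   45.11]
[146.03 277.79 501.54 310.43  -0.01  26.68  46.27]
[142.86 213.39 627.12 321.17   0.48  26.62  47.33]
[ 464.65  196.77  654.15 -310.09   -0.72   59.07   59.38]
[ 632.82  130.4   796.45 -660.75   -0.11   34.63   88.16]
bays
(228.12565284178186, 245.38218125960057, 542.5) [560.11 153.12  15.5 ]
(261.16263940520446, 241.361833952912, 538.0) [567.13  89.29  15.5 ]
(294.07914338919926, 237.4137181874612, 537.0) [574.03  25.43  15.5 ]
(326.7550956412668, 233.46033239259955, 531.5) [580.98 -38.22  15.5 ]
(359.2685624012638, 229.48973143759872, 527.5) [ 588.   -101.81   15.5 ]
(227.84373143196672, 162.59655377302434, 280.5) [726.38 155.51  15.5 ]
(619.9402272140459, 169.35618383681899, 1291.0) [ 703.33 -626.95   15.5 ]
(333.21017402945114, 168.3933511825078, 747.0) [712.03 -53.34  15.5 ]
(7.9141289437585725, 146.02990397805212, 607.5) [765.47 590.76  15.5 ]
(192.1847545219638, 69.63953488372093, 258.0) [923.84 230.2   15.5 ]
(27.089472198701664, 61.38159751622918, 590.5) [944.78 565.37  15.5 ]
(118.0702479338843, 64.1230486685032, 363.0) [937.19 380.99  15.5 ]
(101.54603729603728, 69.86917249417249, 572.0) [924.99 413.88  15.5 ]
scene white
[416.6  364.36 281.  ]
[452.21 330.93 215.  ]
[371.19 298.41  47.5 ]
[480.64 289.27 322.  ]
[291.32 277.75 120.  ]
[397.94 271.71 135.5 ]
[362.19 255.77  91.5 ]
[ 88.51 241.58 347.  ]
[220.56 238.89 177.5 ]
[333.31 235.34 103.5 ]
[267.96 211.82  69.  ]
[318.76 207.17 116.5 ]
[588.29  61.46 153.5 ]
[462.63   3.84 355.  ]
scene dark
[ 41.08 324.98 659.5 ]
[262.52 272.12 150.5 ]
[582.69 169.9   72.  ]
[123.42 149.12  43.5 ]
[455.07 114.96 803.  ]
[546.39  86.42  47.5 ]
[618.38  45.3  748.  ]
```

View pics/tc.png

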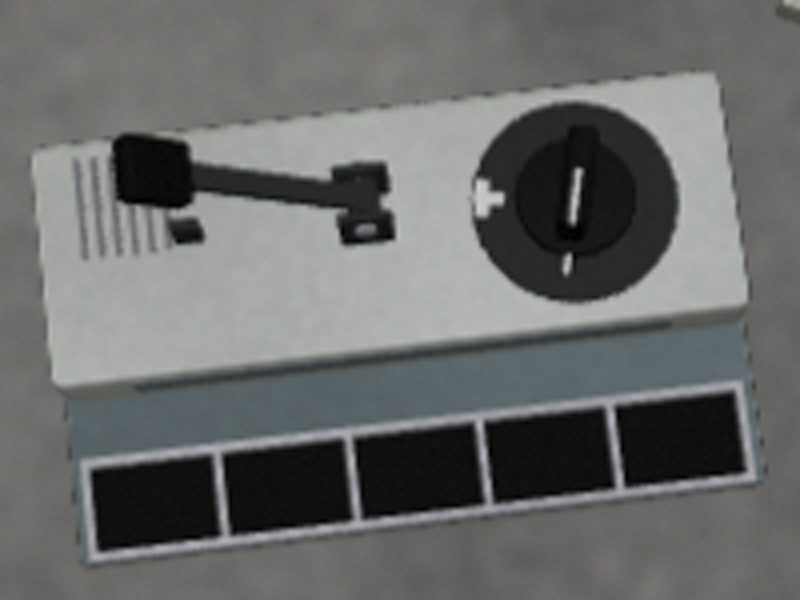

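View pics/sc.png

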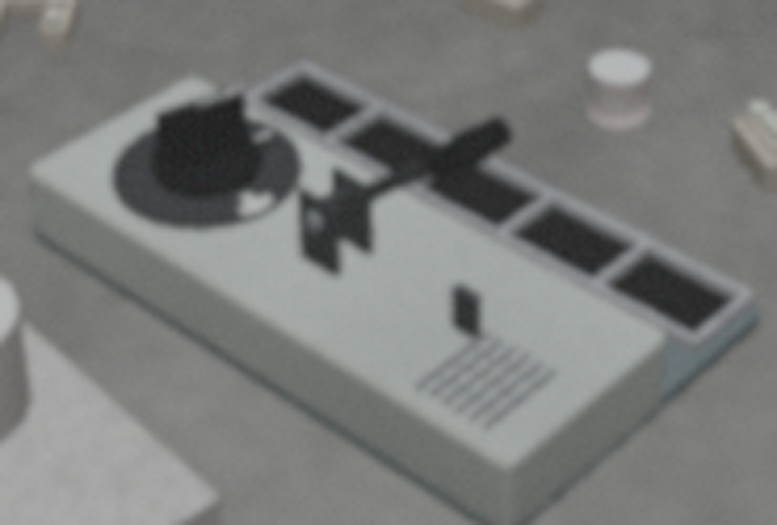

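The close-up of the top view shows the index T at about (312,169), the dial axis at (334,170) and the pointer nose at (332,186). The pointer faces the robot, so it needs roughly a quarter turn clockwise. The lever is raised, with its pad at (228,162). All five bays are empty and five casts are present.

```bash
python3 - <<'E'
from h import *
np.set_printoptions(precision=2,suppress=True)
t=cv2.imread("pics/top0.png"); s=cv2.imread("pics/scene0.png")
b=np.array([plane("top",x[:2],15.5)[0,:2] for x in blobs((t.max(2)<40),500,560) if x[1]>200]); b=b[np.argsort(b[:,1])]
k=np.arange(5)-2; ey=(k@b)/10; print("pitch",np.linalg.norm(ey)); psi=np.arctan2(-ey[0],ey[1]); bay2=b.mean(0)
print("bay2",bay2,"psi",psi)
ex=np.array([np.cos(psi),np.sin(psi)]); eyy=np.array([-ex[1],ex[0]])
org=bay2+75*ex; ax=org+40*ex-90*eyy; print("org",org,"dial",ax)
# two-view heights
sc=[x[:2] for x in blobs(white(s,140),30,600)]
for c in casts(t):
    r=min(((tri(c[:2],q)) for q in sc),key=lambda r:abs(r[0][2]-15)+r[1]*3); print(np.array(c[:2]),"->",r[0],r[1])
sb=[x[:2] for x in blobs((s.max(2)<75)&(np.indices(s.shape[:2])[1]>270),60,600) if 250<x[1]<320]
print("scene bays",sb)
for x in [x for x in blobs((t.max(2)<40),500,560) if x[1]>200]:
    for q in sb:
        r=tri(x[:2],q)
        if r[1]<6: print("bay",r)
# ring, T, nose at subpixel
hsv=cv2.cvtColor(t,cv2.COLOR_BGR2HSV); sub=np.zeros(t.shape[:2],bool); sub[146:195,309:360]=1
ring=blobs(sub&(t.max(2)<110),300,4000); 
for x in ring: print("ring",x[:3],cv2.fitEllipse(cv2.convexHull(x[3])),plane("top",x[:2],50)); 
for lo in(120,150):
    w=sub&(t.min(2)>lo)&(np.hypot(*(np.indices(t.shape[:2])-np.array([170.25,334.25])[:,None,None]))<25.5)
    for x in blobs(w,1,80): print("white",lo,x[:3],plane("top",x[:2],50))
print("expected dial px z50",proj("top",[*ax,50]))
print("hinge/pad px", plane("top",[[281,169.5]],80))
E
```

```text
pitch 64.11563461957607
bay2 [574.05  25.56] psi 0.10883329842955347
org [648.61  33.71] dial [698.15 -51.41]
[454.56 358.65] -> [ 338.48 -274.76   16.75] 0.620806431520496
[372.68 315.09] -> [ 422.12 -122.59   21.91] 0.9937404296758717
[253.75 316.18] -> [423.61 101.88  22.63] 1.2849320261558335
[304.2  302.21] -> [447.51   6.83  31.83] 0.16228446203662367
[487.95 287.23] -> [ 471.25 -344.79   21.62] 0.06143931845206663
[146.03 277.79] -> [498.82 307.73  20.84] 0.36580615195120525
[142.86 213.39] -> [624.09 317.73  21.94] 0.07273638731206275
[464.65 196.77] -> [ 650.08 -310.93   19.73] 0.39694409180697854
[632.82 130.4 ] -> [ 845.79 -752.31 -115.64] 29.007587566425133
scene bays [(374.18716577540107, 309.19964349376113), (350.85276073619633, 296.89161554192225), (313.8266443701226, 282.49247491638795), (276.7068403908795, 277.89142236699234), (289.2150072150072, 264.44300144300144)]
bay (array([560.2 , 152.71,  16.45]), np.float64(0.7260813617774157))
bay (array([567.19,  88.99,  16.37]), np.float64(0.600260868253354))
bay (array([ 588.12, -101.97,   16.05]), np.float64(0.6046503395247054))
ring (333.9240594925634, 170.12362204724408, 1905.0) ((333.2686767578125, 170.1177978515625), (49.97258377075195, 51.4776611328125), 96.54562377929688) [[698.22 -53.24  50.  ]]
white 120 (331.46666666666664, 185.26666666666665, 2.5) [[668.31 -47.95  50.  ]]
white 120 (311.1533333333333, 169.3, 25.0) [[700.37  -9.52  50.  ]]
white 120 (333.5, 168.5, 4.0) [[701.46 -52.48  50.  ]]
white 150 (311.11347517730496, 169.20567375886523, 23.5) [[700.56  -9.45  50.  ]]
expected dial px z50 [[332.98 170.17]]
hinge/pad px [[691.69  46.68  80.  ]]
```

```bash
sed -i 's/c\[:,0,:\],11\./c[:,0,:],20./' h.py; cat >> h.py <<'E'
PSI=0.1088; EX=np.array([np.cos(PSI),np.sin(PSI)]); EY=np.array([-EX[1],EX[0]]); BAY2=np.array([574.05,25.56]); DIAL=BAY2+115*EX-90*EY
def pose(xy,z,yaw):
    """tool-down pose, of the two equal grasps the one with the last joint nearer its middle"""
    best=None
    for y in (yaw,yaw+np.pi):
        y=(y+np.pi)%(2*np.pi)-np.pi; q=solve_ik([*xy,z],[np.pi,0,y])
        if q is not None and (best is None or abs(q[5])<best[0]): best=(abs(q[5]),y)
    return [*map(float,xy),z],[np.pi,0,best[1]]
def find(xy,r=70):
    c=[c for c in casts() if np.hypot(c[2]-xy[0],c[3]-xy[1])<r and 22<c[5]<31 and 41<c[6]<52]
    return min(c,key=lambda c:np.hypot(c[2]-xy[0],c[3]-xy[1])) if c else None
def up(z): p=bot.get_state()["tcp_pos"]; bot.movel([p[0],p[1],z],max_speed=150)
def pick_place(xy,k):
    c=find(xy); print("found",c and np.round(c,2))
    if c is None: return False
    p,o=pose(c[2:4],140,c[4]); bot.grip(1.0); bot.move_ptp(p,o)
    bot.movel([p[0],p[1],8],max_speed=120); bot.grip(0.0,40)
    s=bot.get_state(); print("grip",round(s["opening"],3),s["gripper_force"])
    up(140); s=bot.get_state(); print("lifted",round(s["opening"],3))
    if s["opening"]<.2: return False
    b=BAY2+64*(k-2)*EY; p,o=pose(b,140,PSI+np.pi/2); bot.move_ptp(p,o)
    bot.movel([*b,30],max_speed=150)
    print("touch",bot.movel([*map(float,b),20.5],max_speed=30,threshold=8),bot.get_state()["tcp_pos"].round(1))
    bot.grip(0.58); up(140); print("t",bot.get_state()["t"]); return True
E
python3 - <<'E'
from h import *
pick_place((627,321),4)
cv2.imwrite("pics/top1.png",imaging.capture("top")[60:400,60:560])
E
```

```text
found [1.4286e+02 2.1337e+02 6.2514e+02 3.1842e+02 4.8000e-01 2.6400e+01
 4.6940e+01]
grip 0.318 40.89926362037659
lifted 0.319
touch False [560.  152.8  20.5]
t 9.125
```

View pics/top1.png

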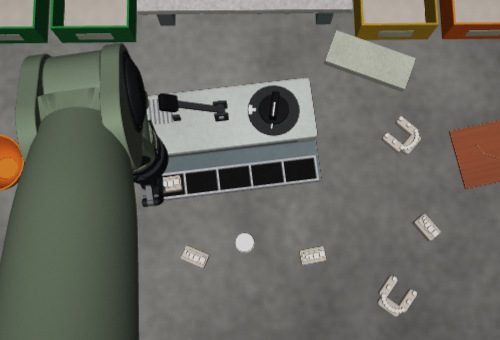

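The cast now stands in bay 4. The arm hides the left side, so I'll alternate sides.

```bash
python3 - <<'E'
from h import *
ok=pick_place((473,-347),0) and pick_place((500,309),3)
print(ok)
cv2.imwrite("pics/top2.png",imaging.capture("top")[60:400,60:560])
E
```

```text
found [ 487.49  286.6   472.74 -344.32    0.68   26.85   46.47]
grip 0.316 40.79323410987854
lifted 0.314
touch False [ 587.8 -101.7   20.5]
t 19.225
found [ 1.4606e+02  2.7754e+02  5.0060e+02  3.0774e+02 -1.0000e-02  2.6550e+01
  4.5880e+01]
grip 0.314 40.938411355018616
lifted 0.317
touch False [567.   89.1  20.5]
t 27.75
True
```

View pics/top2.png

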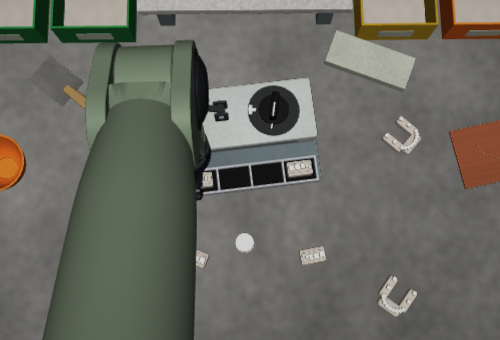

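```bash
python3 - <<'E'
from h import *
ok=pick_place((422,-122),1); print(ok)
bot.move_ptp(*pose((500,-300),200,PSI))
ok=pick_place((423,102),2); print(ok)
bot.move_ptp(*pose((450,-330),200,PSI))
im=imaging.capture("top")
cv2.imwrite("pics/top3.png",cv2.resize(im[120:360,120:440],(800,600)))
E
```

```text
found [ 372.68  314.87  422.24 -122.08   -1.39   26.51   45.97]
grip 0.318 39.96833324432373
lifted 0.315
touch False [581.  -38.   20.5]
t 35.55
True
found [253.96 316.2  423.07 101.83   1.16  25.71  46.24]
grip 0.315 39.95895266532898
lifted 0.316
touch False [573.9  25.6  20.4]
t 46.9667
True
```

View pics/top3.png

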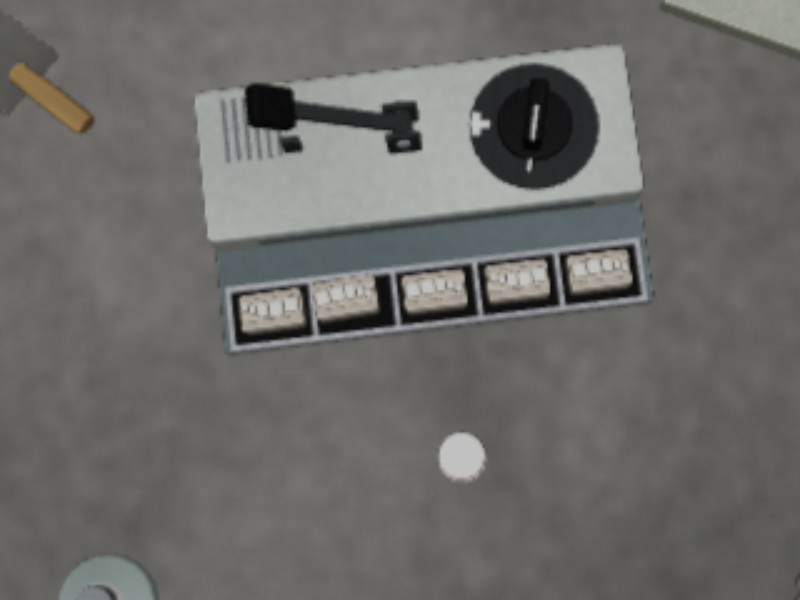

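In this picture the cast in bay 3 has been knocked aside: it sits at crop (345,297), up and left, possibly on a wall. I'll measure all five casts and look closer.

```bash
python3 - <<'E'
from h import *
np.set_printoptions(precision=2,suppress=True)
im=imaging.capture("top"); s=imaging.capture("scene")
x=cv2.inRange(cv2.cvtColor(im,cv2.COLOR_BGR2HSV),(0,8,120),(35,120,255))>0   # plaster is warm; walls bluish
x=cv2.morphologyEx(x.astype(np.uint8),cv2.MORPH_CLOSE,np.ones((3,3)))
x[:215]=0;x[270:]=0
for u,v,a,c in blobs(x,80,900):
    P=plane("top",c[:,0,:],32.)[:,:2]; (px,py),(w,h),ang=cv2.minAreaRect(P.astype(np.float32))
    d=np.array([px,py])-BAY2; print((u,v),"in bay2 frame",d@EX,d@EY,(d@EY)/64,"size",w,h,"ang",ang-np.degrees(PSI))
print(proj("scene",[*(BAY2+64*EY),12]))
cv2.imwrite("pics/s3.png",cv2.resize(s[240:350,270:410],(763,600),interpolation=cv2.INTER_CUBIC))
E
```

```text
(228.15828092243186, 243.50157232704402) in bay2 frame 0.6506051076759345 125.75805759621139 1.964969649940803 size 27.959285736083984 46.82322311401367 ang 1.291099121380208
(257.54619703930575, 238.2455334354262) in bay2 frame 3.8859841672875213 68.95630199957382 1.077442218743341 size 28.424518585205078 47.3403205871582 ang 2.6572733424190265
(293.4526813880126, 235.66824395373288) in bay2 frame 0.5861222982811516 0.30771575360865044 0.004808058650135163 size 27.984546661376953 46.782596588134766 ang 0.20950131635701474
(326.56809750927397, 231.60943296237411) in bay2 frame 0.6045472774718279 -63.60616443294431 -0.9938463192647549 size 28.029924392700195 46.918582916259766 ang 0.2607322237972003
(359.17346383904294, 227.66612289287653) in bay2 frame 0.8385394360105067 -127.10636132367136 -1.986036895682365 size 27.871034622192383 46.57863235473633 ang 1.2245312235835772
[[351.03 298.5 ]]
```

View pics/s3.png

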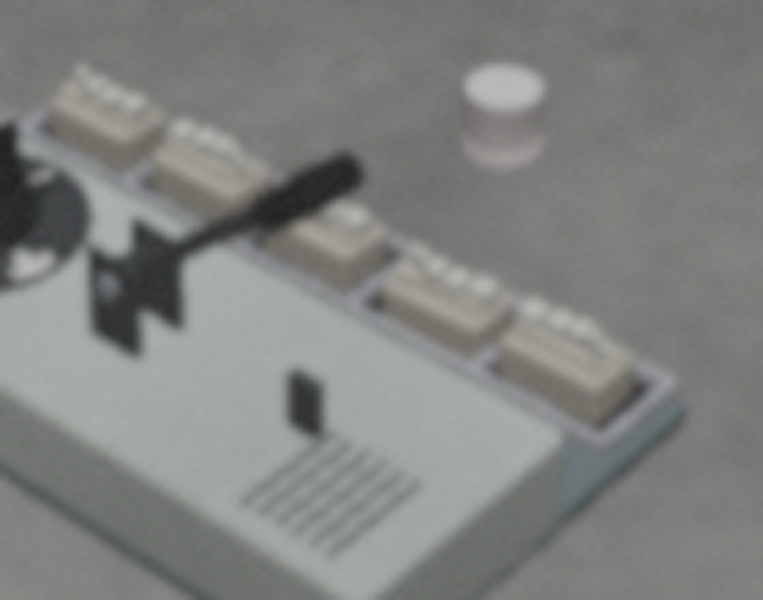

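The bay 3 cast is only shifted 4–5 mm and probably still flat against the wall. I'll re-seat it to be sure, then turn the dial.

```bash
python3 - <<'E'
from h import *
c=BAY2+3.3*EX+69*EY; b=BAY2+64*EY
bot.grip(0.58); p,o=pose(c,140,PSI+np.pi/2+.045); bot.move_ptp(p,o); bot.movel([*p[:2],50]); print(bot.movel([*p[:2],20.5],max_speed=50,threshold=10))
bot.grip(0,40); print(bot.get_state()["opening"]); up(45)
p,o=pose(b,45,PSI+np.pi/2); bot.movel(p,o,max_speed=60); bot.movel([*p[:2],20.5],max_speed=30,threshold=8)
bot.grip(.58); up(200)
# dial
q=None
for off in (0,np.pi):
    ys=3.04+off; ye=1.515+off
    w=lambda a:(a+np.pi)%(2*np.pi)-np.pi
    print(off,[solve_ik([*DIAL,z],[np.pi,0,w(a)]) for a,z in((ys,62),(ye,62),(ys,200))])
bot.move_ptp(*pose((450,-330),200,PSI))
im=imaging.capture("top"); cv2.imwrite("pics/top4.png",cv2.resize(im[140:290,200:400],(800,600),interpolation=cv2.INTER_CUBIC)); print(bot.get_state()["t"])
E
```

```text
False
0.3113784631369428
0 [array([-0.17885299,  0.73586719,  0.04419145,  0.87912059,  0.        ,
       -0.07726034]), array([-0.17885299,  0.73586719,  0.04419145,  0.87912059,  0.        ,
        1.44773966]), array([-0.17885299,  0.6316288 ,  0.21824445,  1.15741197,  0.        ,
       -0.07726034])]
3.141592653589793 [array([-0.17885299,  0.73586719,  0.04419145,  0.87912059,  0.        ,
        3.06433232]), array([-0.17885299,  0.73586719,  0.04419145,  0.87912059,  0.        ,
       -1.69385299]), array([-0.17885299,  0.6316288 ,  0.21824445,  1.15741197,  0.        ,
        3.06433232])]
58.2167
```

View pics/top4.png

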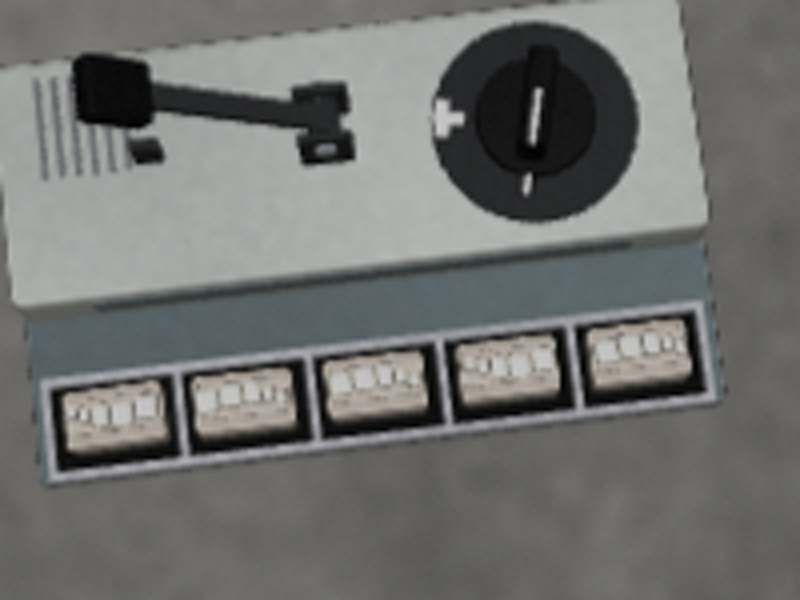

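All five casts sit centred now. Next, the dial.

```bash
python3 - <<'E'
from h import *
D=[*map(float,DIAL)]
bot.grip(0.6); bot.move_ptp([*D,170],[np.pi,0,3.04]); bot.movel([*D,100],max_speed=120)
print(bot.movel([*D,64],max_speed=40,threshold=8),bot.get_state()["tcp_pos"])
bot.grip(0,30); print(bot.get_state()["opening"])
f=bot.get_state()
for a in np.linspace(3.04,1.515,7)[1:]:
    bot.movel([*D,64],[np.pi,0,float(a)],max_speed=60)
s=bot.get_state(); print(s["orientation"],s["contact_force"],s["wrist_torque"],s["t"])
bot.dwell(.3); bot.grip(.6); up(200); bot.move_ptp(*pose((450,-330),200,PSI))
im=imaging.capture("top"); cv2.imwrite("pics/top5.png",cv2.resize(im[140:290,200:400],(800,600),interpolation=cv2.INTER_CUBIC)); print(bot.get_state()["t"])
sub=np.zeros(im.shape[:2],bool); sub[146:195,309:360]=1
w=sub&(im.min(2)>100)&(np.hypot(*(np.indices(im.shape[:2])-np.array([170.2,333.5])[:,None,None]))<24.5)
for x in blobs(w,1,80): P=plane("top",x[:2],50)[0,:2]-DIAL; print("white",x[:3],P,np.arctan2(P[1],P[0]))
E
```

```text
False [698.42279809 -51.45395449  64.31915004]
0.16069890003118018
[-3.13960797  0.00357037  1.51517978] [-3.94849604 -8.26829368  5.85307333] [-1.43940475  0.95871294 -0.02709803] 64.4833
68.3417
white (312.14, 168.69333333333333, 25.0) [ 3.41602309 39.98958324] 1.4855803772458183
white (328.4642857142857, 163.03571428571428, 14.0) [14.32528453  8.42147997] 0.5314565240755266
```

View pics/top5.png

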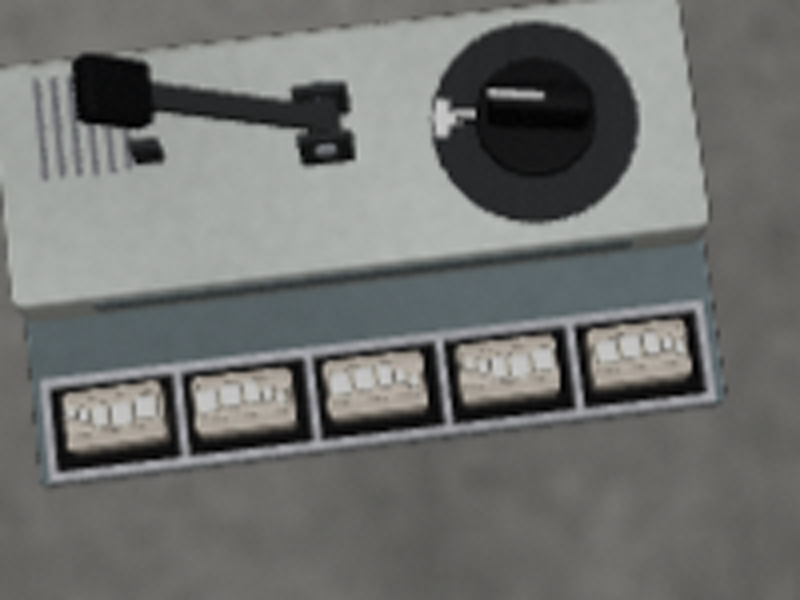

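The pointer line (crop (487,92)–(545,96)) now points at the T. I'll check the angle numerically and find the lever pad in both views.

```bash
python3 - <<'E'
from h import *
np.set_printoptions(precision=2,suppress=True)
im=imaging.capture("top"); s=imaging.capture("scene")
ys,xs=np.where((im[158:167,318:342].min(2)>90)); 
vx,vy,x0,y0=cv2.fitLine(np.c_[xs+318,ys+158].astype(np.float32),cv2.DIST_L2,0,.01,.01).ravel()
print("n",len(xs)); P=plane("top",[[x0-6*vx,y0-6*vy],[x0+6*vx,y0+6*vy]],90)[:,:2]
d=P[0]-P[1]; print("line",P-DIAL,"angle",np.arctan2(d[1],d[0])%np.pi)
# T: fit of ring-white pixels, stored first picture
t=cv2.imread("pics/top0.png"); m=np.zeros(t.shape[:2]); m[164:175,307:319]=1
disc=np.hypot(*(np.indices(t.shape[:2])-np.array([170.15,333.1])[:,None,None]))<25.0
w=np.clip((t.min(2).astype(float)-60)/150,0,1)*m*disc; v,u=np.indices(w.shape); uv=[(w*u).sum()/w.sum(),(w*v).sum()/w.sum()]
q=plane("top",uv,50)[0,:2]-DIAL; print("T",uv,q,np.arctan2(q[1],q[0]))
# pad
pt=[x[:2] for x in blobs(im.max(2)<40,150,500) if 210<x[0]<245 and 140<x[1]<180]; print("pad top",pt)
h=[DIAL+0]; 
org=BAY2+75*EX
print("hinge px guess",plane("top",[[281.2,169.6]],80)[0,:2]-org, (plane("top",[[281.2,169.6]],80)[0,:2]-org)@np.c_[EX,EY])
r=[x for x in blobs((s.max(2)<45),20,900) if 285<x[0]<345 and 255<x[1]<310]; print([x[:3] for x in r])
for x in pt:
  for qs in [(332,273),(334,271)]: print("pad tri",tri(x,qs),(tri(x,qs)[0][:2]-org)@np.c_[EX,EY])
E
```

```text
n 32
line [[ 2.92 21.16]
 [ 0.57 -0.93]] angle 1.4648570588392906
T [np.float64(311.09001814882026), np.float64(169.09074410163336)] [ 2.65 42.02] 1.507826019901527
pad top [(228.0088339222615, 162.6436984687868)]
hinge px guess [42.88 12.61] [44.    7.87]
[(325.1686746987952, 275.52610441767064, 41.5)]
pad tri (array([677.45, 136.94, 159.71]), np.float64(10.396493043839122)) [39.89 99.5 ]
pad tri (array([675.08, 137.51, 163.71]), np.float64(13.618757548100312)) [ 37.59 100.31]
```

```bash
python3 - <<'E'
from h import *
im=np.mean([imaging.capture("top") for _ in range(6)],0).astype(np.uint8); s=np.mean([imaging.capture("scene") for _ in range(6)],0).astype(np.uint8)
a=cv2.resize(im[150:190,305:345],(400,400),interpolation=cv2.INTER_CUBIC); b=cv2.resize(s[255:295,245:285],(400,400),interpolation=cv2.INTER_CUBIC)
cv2.imwrite("pics/d6.png",np.hstack([a,b]))
for n in("top","scene"):
  for z in (50,): print(n,proj(n,[[*(DIAL+r*np.array([np.cos(x),np.sin(x)])),z] for r,x in((0,0),(40,1.508),(40,1.46))]).round(2).tolist())
E
```

```text
top [[332.98, 170.18], [312.18, 169.15], [312.26, 168.19]]
scene [[264.08, 280.41], [274.21, 289.04], [273.45, 289.38]]
```

View pics/d6.png

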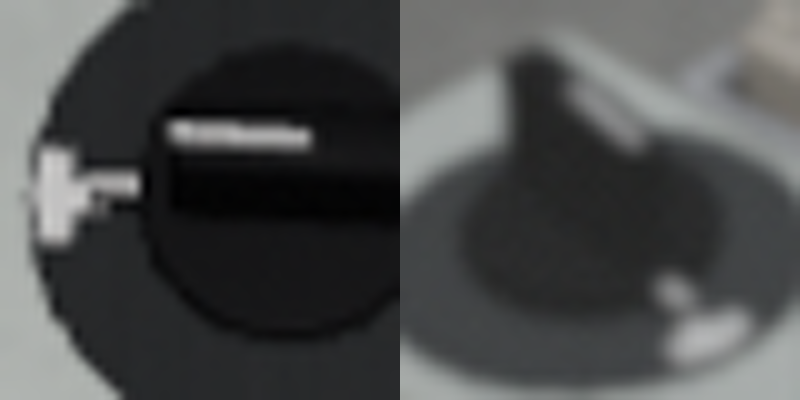

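```bash
python3 - <<'E'
from h import *
np.set_printoptions(precision=1,suppress=True)
org=BAY2+75*EX; B=np.c_[EX,EY]
f=lambda uv,z:(plane("top",uv,z)[0,:2]-org)@B
print("pad",[f((228.0,162.6),z) for z in(150,160)],"hinge",[f((280.5,170),z) for z in(70,80)])
for hx,hy in((40,5),(40,10),(40,15)):
    P=org+hx*EX+(hy+82)*EY; print(hx,hy,"pad px",proj("top",[*P,158]),proj("scene",[*P,158]),"hinge",proj("top",[*(org+hx*EX+hy*EY),80]),proj("scene",[*(org+hx*EX+hy*EY),80]))
E
```

```text
pad [array([46.4, 96.5]), array([43.1, 95.4])] hinge [array([46.4,  9.5]), array([43.4,  9.3])]
40 5 pad px [[233.2 164.1]] [[324.2 270.9]] hinge [[283.  171.5]] [[294.5 286.7]]
40 10 pad px [[230.3 164.5]] [[326.2 271.9]] hinge [[280.3 171.8]] [[296.2 287.7]]
40 15 pad px [[227.4 164.8]] [[328.2 272.9]] hinge [[277.6 172.1]] [[298.  288.7]]
```

```bash
python3 - <<'E'
from h import *
org=BAY2+75*EX
def P(th,dz=0):
    a=.72-th; xy=org+42*EX+(11.5+115*np.cos(a)-7*np.sin(a))*EY; return [*map(float,xy),float(80+115*np.sin(a)+7*np.cos(a)+dz)]
bot.grip(0.0); p=P(0,70); p,o=pose(p[:2],p[2],PSI+np.pi/2); bot.move_ptp(p,o); bot.movel(P(0,8))
f0=bot.get_state()["contact_force"]
for th in np.r_[np.arange(.08,.68,.08),.68]:
    hit=bot.movel(P(th),max_speed=40,threshold=40); f=bot.get_state()["contact_force"]-f0; print(round(th,2),hit,f.round(1))
    if hit: break
bot.dwell(.3); up(250); bot.move_ptp(*pose((450,-330),200,PSI)); bot.dwell(.5)
im=imaging.capture("top"); s=imaging.capture("scene")
cv2.imwrite("pics/e7.png",np.hstack([cv2.resize(im[140:290,195:395],(400,300),interpolation=cv2.INTER_CUBIC),cv2.resize(s[235:370,215:395],(400,300),interpolation=cv2.INTER_CUBIC)]))
print(bot.get_state()["t"])
E
```

```text
0.08 False [-2. -1.  6.]
0.16 False [-0.3 -0.7  6.1]
0.24 False [1.6 1.1 5.7]
0.32 False [0.7 0.9 1.6]
0.4 False [-2.8 -0.5 -0. ]
0.48 False [-1.7 -0.3 -0.5]
0.56 False [-1.5 -0.6 -0.7]
0.64 False [-1.9 -0.5 -0.4]
0.68 False [-1.6 -1.  -0.7]
79.95
```

View pics/e7.png

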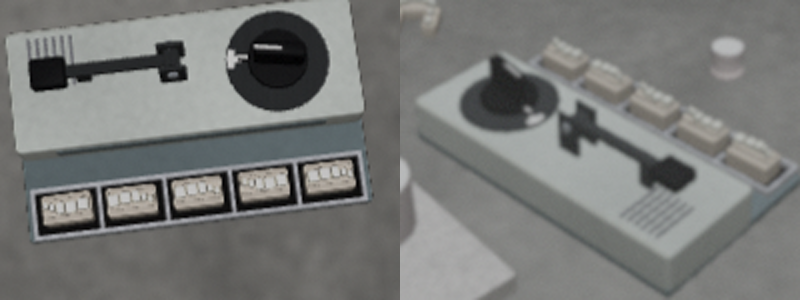

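The lever is down and level, with the pad now at crop (48,74). All five casts are upright in their bays and the pointer is at the mark. Handing in.

```bash
python3 -c "
from bench import bot
print(bot.sign_off())"
```

```text
the job is handed in; nothing more can be done
None
```

I handed the job in at about 80 s with all five casts standing in their bays and the lever snapped down and staying; the pointer is at the index mark by my measurement (about 2 mm off, limit 4.5 mm), and sign-off gave no verdict.

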